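Slide the inspection camera to the red stop

TASK

Bring the inspection camera over the tray marked by the red stop: with the fingertips press down the blue pad in the middle of the camera's carriage to free its brake, and keeping it pressed push the carriage along the rail until it stands right against the red stop; then let the pad spring up again. Never let the pad come up on the way, so that the carriage is not dragged against its brake; do not touch the camera itself, and neither pick up nor shift anything else on the bench.

Things in the scene. Friction and masses are not known exactly. Their poses are not given: they have to be found in the camera images.
- pad_top (a point): centre of the top face of the blue ribbed release pad in the middle of the dark carriage, 54 mm above the bench when up. The pad is 42 mm across the rail and 60 mm along it, and lies in a 64 mm long trough between two dark shoulders of the carriage that stand 11 mm above it, open to both sides. Its y axis runs along the rail, x across the rail (towards the camera), z up
- release_pad (a joint): how far the pad is pressed down, m: about 0 when up, 0.006 at the bottom. A spring pushes it up: about 5 N starts it, 7 N takes it to the bottom. While it is up, a brake shoe holds the carriage on the rail (about 6 N); more than 1 mm down the brake is off. It springs up by itself
- carriage (a joint): position of the carriage along the rail, m, growing along the y axis of pad_top; 0 in the middle of the rail. With the brake off it slides with about 1 N and stays where it is left. It is captive on the rail and cannot be lifted off. The pad, shoulders and camera travel with it
- carriage_mid (a point): middle of the carriage, on the rail's axis, 42 mm above the bench. The carriage is 92 mm long along the rail, 56 mm wide, its shoulders 65 mm high (14 mm thick each, at both ends of the pad)
- red_stop_mid (a point): middle of the red stop block, clamped on the rail's axis at one end or the other of the rail, 42 mm above the bench; 24 mm long along the rail, 48 mm across it, top 54.5 mm above the bench. It does not give. The carriage touches it when carriage_mid is 58 mm from this point
- black_stop_mid (a point): middle of the black stop block of the same size, clamped at the other end of the rail
- inspection_camera: white camera, 40 x 38 x 44 mm with a lens below, carried beside the carriage on a bracket: it spans 70 to 110 mm from the rail's axis along x of pad_top and its top is 94 mm above the bench (origin at bench height under its middle, 90 mm from the rail's axis). Not to be touched
- tray_a: loose white tray with a relay board, 50 x 50 x 22 mm, origin under its centre, on the bench behind one end of the rail, under the camera's path; leave alone
- tray_b: the same, behind the other end of the rail; leave alone
- stubby_driver: loose stubby screwdriver with red handle, 74 x 20 x 20 mm, lying on the bench on the robot's side of the rail; leave alone
- solder_reel: loose reel of solder with blue flanges, 52 mm across, 34 mm high, standing on the bench; leave alone
- tape_a: loose roll of yellow tape, 86 x 81 x 30 mm, lying on the bench; leave alone

How it is judged:
By the outcome, as a careful person would: the job done as asked, in the order asked, and still so for the second after the job is handed in, with the robot touching nothing.
It also fails if it takes over 35 s, if anything falls off the work surface, if the arm or the gripper's body presses on something with over 40 N, if the wrist force passes 120 N, or if a joint passes its speed limit or range.

ROBOT

A 6-joint arm with a two-finger parallel gripper is mounted at the origin on a cart in front of the work surface, level with it; the furniture and walls round the work are solid. World frame = base frame: x ahead of the robot, y to its left, z up, the work surface at z = 0. Lengths are in m, angles in rad, forces in N, time in s.
With the tool pointing down it reaches from about 0.3 to 0.875 m from the base axis. Payload 4.2 kg.
Tool frame: the origin (TCP) lies midway between the tips of the shut fingers; the grasp point (between the pads) lies behind it (arm.hold_point_z is the z of the grasp point in the tool frame, in m); z points along the fingers, x is the direction in which the jaws open and shut, and the axes are right-handed (so a half turn about z gives the same grasp; the last joint's range is limited). The gripper opens to 85 mm and grips with 20 to 120 N. Pads are 22 mm wide; open, the fingers measure 114 mm over their backs; the gripper's body (76 mm by 85 mm) begins 54 mm behind the grasp point. The pads swing forward as they close: fully open they stand 13 mm farther back than shut.
Start: joints at [1.141, 0.32, 1.565, -0, 1.257, -0.02], TCP at [0.229, 0.527, 0.231] pointing down, gripper open.
Joint ranges: [-3.11, 3.11], [-0.84, 2.01], [0.21, 2.61], [-1.34, 4.49], [0.05, 2.63], [-2.56, 2.56]. Speed limits (rad/s): [2.57, 2.57, 3.14, 3.14, 3.14, 3.14].

INTERFACE

Orientations are given as a rotation vector (axis times angle).
In Python, from cell import arm, vision, job gives the robot as it stands.
- The arm moves only by the tool send_rows, never from a script. Its argument "rows" is a list of rows, each an object of numbers: "x", "y", "z": the shift along the tool's x, y, z in units of 40 mm (1.0 is 40 mm); "rx", "ry", "rz": the turn, a rotation vector about the tool's x, y, z in units of 10 degrees (1.0 is 10 degrees); "grip": the opening, from 0 (shut) to 1 (fully open). In form: [{"x": .., "y": .., "z": .., "rx": .., "ry": .., "rz": .., "grip": ..}, ...]. A call has 1 to 20 rows; each row is the pose to reach, as a shift and turn from the pose commanded when the call began, along the tool's axes at that moment; what a row does not reach only later rows make up. A row lasts 1/8 s, in which the tool goes at most 62.5 mm and 10.7 degrees, less where a joint would pass 70% of its speed; a pose out of reach is approached as far as the arm can. A call with a gripper value outside its range is refused whole. The fingers move at their own pace and stop on an object; "force" is the grip in N (left out, the last holds). Time passes only in rows, so rows that repeat a pose let the fingers close. It gives the time, the measured TCP pose, the force and the opening at its end, in the units of the state.
- arm.read_state(): the state, without advancing time (a new reading comes with each control period).
- vision.read_camera(name): name is "scene" or "side" or "wrist"; returns the picture (400x640x3 uint8, red, green, blue); there is no depth.
- vision.camera_info(name): a dict with "vfov" (degrees; the focal length in pixels is half the picture's height over the tangent of half this angle, whatever the lens; pixels are square), "cx", "cy" (the principal point, pixels), "k1" (the pictures are not rectified: a ray, as slopes to the right and down, at radius r is drawn at 1 + k1 r^2 times it, then the intrinsics apply), "R" (3x3) and "t" (3): a world point X has camera coordinates R X + t; the wrist camera has in their place "tool_from_camera" (4x4, takes a point from camera to tool coordinates, whose origin is the TCP and whose axes are the tool frame's). Camera axes: x right, y down, z forward; pixel columns grow to the right and rows downward; lengths in m; the calibration is good to about 2 mm. A picture is of the moment at which its call begins: read the wrist's pose just before it. camera_info takes no time and is no camera call.
- job.hand_in(): hands the job in, once; it reports no verdict.
The state is a dict: "t": time; "joint_pos": joint angles; "joint_velocities": joint speeds; "joint_efforts": joint torques, N m; "tool_pos": TCP position; "tool_rot": TCP orientation; "force": force on the tool from outside, world axes, zero at the start; "ft_torque": the same for the moment, N m; "width": opening from 0.0 (shut) to 1.0 (fully open).
Only numpy, scipy, OpenCV 4.12 (cv2) and the standard library are available. Lean on these libraries where they do the work, as an engineer would, in place of code of your own. Each camera call takes 0.05 s, during which the arm holds its last target.

## Working session

There is one attempt and no reset: what is moved stays moved. The work goes in short steps, Python scripts to look and compute and a tool call to move; the robot and the scene stay as the last step left them, time stands still between calls to the robot, and variables do not carry over. Pictures are saved under pics/ and viewed, and the job is handed in when it is done.

Besides the shell and the picture viewer there is one more tool, called by a JSON object that holds its "op" and its "data". send_rows: Moves the arm, as the interface text tells. Its arguments: {"type":"object","properties":{"rows":{"type":"array","items":{"type":"object","properties":{"x":{"type":"number"},"y":{"type":"number"},"z":{"type":"number"},"rx":{"type":"number"},"ry":{"type":"number"},"rz":{"type":"number"},"grip":{"type":"number"}}}},"force":{"type":"number"}},"required":["rows"]}

```bash
mkdir -p pics
cat > h.py <<'E'
import numpy as np,cv2
from cell import arm,vision,job
from scipy.spatial.transform import Rotation as Ro
def snap(n,f):
    im=vision.read_camera(n); cv2.imwrite(f,im[:,:,::-1]); return im
def ray(n,u,v):
    c=vision.camera_info(n); f=200/np.tan(np.radians(c['vfov'])/2)
    d=np.array([(u-c['cx'])/f,(v-c['cy'])/f]); s=d.copy()
    for _ in range(30): s=d/(1+c['k1']*(s@s))
    R=np.array(c['R']);t=np.array(c['t'])
    return -R.T@t, R.T@np.array([s[0],s[1],1])
def atz(n,u,v,z):
    o,d=ray(n,u,v); return o+d*(z-o[2])/d[2]
def proj(n,X):
    c=vision.camera_info(n); f=200/np.tan(np.radians(c['vfov'])/2)
    p=np.array(c['R'])@X+np.array(c['t']); s=p[:2]/p[2]; s=s*(1+c['k1']*(s@s))
    return s*f+[c['cx'],c['cy']]
E
python3 - <<'E'
from h import *
snap('scene','pics/s1.png');snap('side','pics/d1.png')
print(arm.read_state(),arm.hold_point_z)
for n in('scene','side'):print(vision.camera_info(n))
E
```

```text
{'t': 0.1, 'joint_pos': array([ 1.14102740e+00,  3.20221070e-01,  1.56554839e+00,  9.03410606e-06,
        1.25743249e+00, -2.00178442e-02]), 'joint_velocities': array([-7.82586141e-04, -9.32157482e-04, -3.44678417e-03, -4.97848413e-05,
       -9.44528533e-04,  2.75090367e-04]), 'joint_efforts': array([-4.87363195e-04, -4.16403687e+01, -2.34708738e+01, -7.72485691e-05,
        4.74806133e-03,  3.28430701e-05]), 'tool_pos': array([0.2288946 , 0.52700459, 0.23057367]), 'tool_rot': array([ 2.62621728e+00,  1.72257180e+00, -2.14766980e-03]), 'force': array([-0.64160728,  0.0323195 ,  0.55043716]), 'ft_torque': array([ 0.01303686, -0.0315213 , -0.01988871]), 'width': 0.996558618412681} -0.0187
{'vfov': 46.420557922620254, 'cx': 317.1174895253038, 'cy': 211.49581748674933, 'k1': -0.09604897430478303, 'R': array([[-0.48903235, -0.87207561,  0.01820672],
       [-0.57458401,  0.3063637 , -0.75894301],
       [ 0.65627781, -0.38160898, -0.65090247]]), 't': array([0.04296786, 0.44645022, 0.63885465])}
{'vfov': 43.091482007566086, 'cx': 315.4901756549921, 'cy': 207.44742337402613, 'k1': -0.03456171200591003, 'R': array([[ 0.9401611 , -0.34013477,  0.02013586],
       [-0.14423348, -0.45082149, -0.88088404],
       [ 0.30869696,  0.82526864, -0.47290365]]), 't': array([-0.56926035,  0.01781482,  1.29921989])}
```

View pics/s1.png

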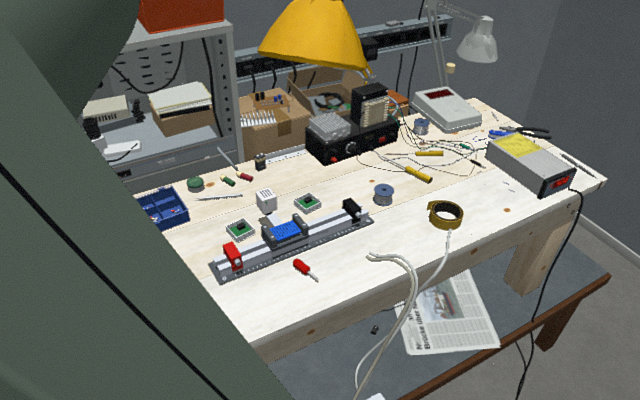

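View pics/d1.png

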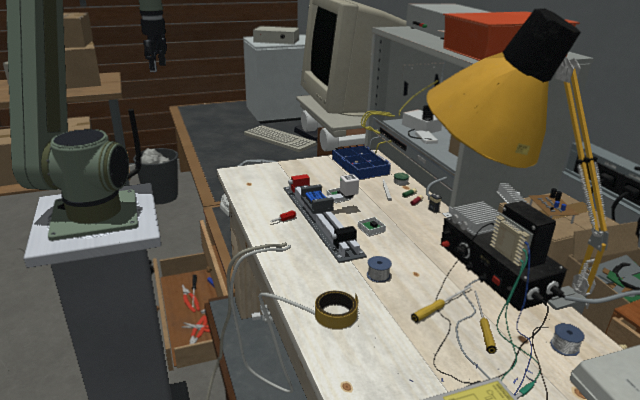

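Run:
```python
import cv2
a=cv2.imread('pics/s1.png')[180:290,200:380];cv2.imwrite('pics/s1c.png',cv2.resize(a,None,fx=4.4,fy=4.4,interpolation=cv2.INTER_CUBIC))
a=cv2.imread('pics/d1.png')[165:270,265:395];cv2.imwrite('pics/d1c.png',cv2.resize(a,None,fx=5.5,fy=5.5,interpolation=cv2.INTER_CUBIC))
```

```text
(no output)
```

View pics/s1c.png

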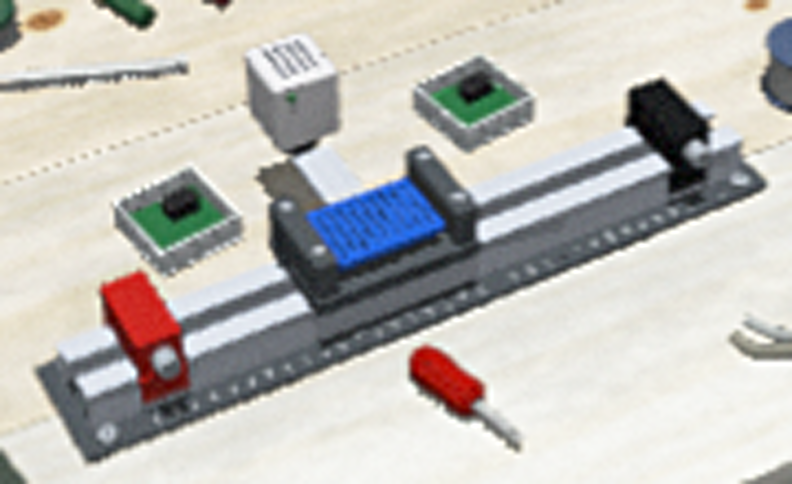

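View pics/d1c.png

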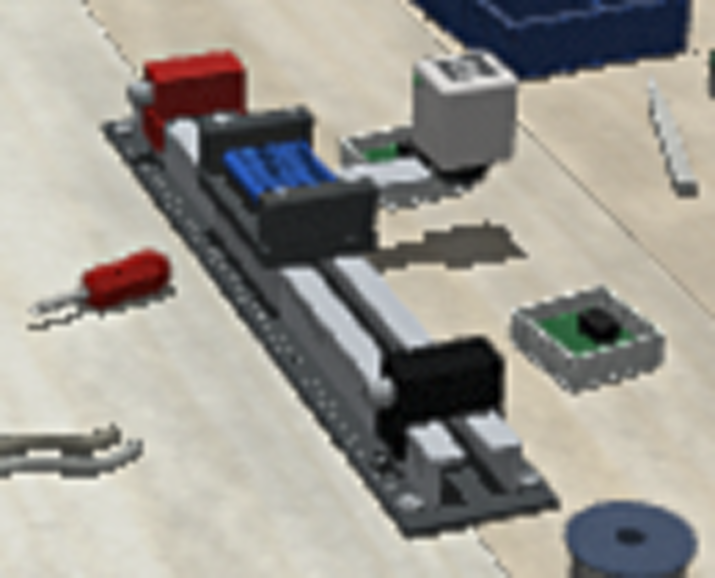

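Run:
```python
from h import *
print(ray('scene',300,200)[0],ray('side',300,200)[0])
def S(p,z):return atz('scene',200+(p[0]+.5)/4.4-.5,180+(p[1]+.5)/4.4-.5,z)
def D(p,z):return atz('side',265+(p[0]+.5)/5.5-.5,165+(p[1]+.5)/5.5-.5,z)
def sh(name,f,P,z):
    q=np.array([f(p,z) for p in P]);print(name,q[:,:2].round(4).tolist(),q.mean(0).round(4))
    return q
sh('pad',S,[(305,210),(405,182),(446,228),(345,268)],.054)
sh('red',S,[(103,287),(143,272),(180,325),(137,345)],.0545)
sh('blk',S,[(628,92),(663,80),(708,125),(670,145)],.0545)
sh('camtop',S,[(247,48),(303,34),(340,72),(280,92)],.094)
sh('padD',D,[(222,152),(300,142),(338,182),(262,195)],.054)
sh('redD',D,[(145,64),(238,52),(245,75),(150,90)],.0545)
sh('blkD',D,[(383,352),(490,338),(502,368),(388,388)],.0545)
sh('base',S,[(38,370),(90,460),(765,185),(720,140)],.006)
```

```text
[-0.1417303   0.14448775  0.75388004] [ 0.13670069 -1.25779937  0.64156117]
pad [[0.5671, -0.1453], [0.5623, -0.1993], [0.522, -0.2017], [0.5199, -0.1449]] [ 0.5428 -0.1728  0.054 ]
red [[0.5626, -0.0359], [0.5632, -0.0568], [0.5214, -0.059], [0.5187, -0.0362]] [ 0.5415 -0.047   0.0545]
blk [[0.5701, -0.338], [0.57, -0.3602], [0.5266, -0.361], [0.5224, -0.3344]] [ 0.5473 -0.3484  0.0545]
camtop [[0.6541, -0.1544], [0.6512, -0.1851], [0.6133, -0.1885], [0.6129, -0.1547]] [ 0.6329 -0.1707  0.094 ]
padD [[0.5226, -0.1456], [0.5614, -0.1467], [0.5638, -0.1912], [0.5258, -0.1928]] [ 0.5434 -0.1691  0.054 ]
redD [[0.5173, -0.0412], [0.5667, -0.0414], [0.561, -0.0686], [0.5105, -0.0711]] [ 0.5389 -0.0555  0.0545]
blkD [[0.526, -0.3421], [0.5729, -0.3452], [0.5678, -0.3692], [0.5173, -0.3693]] [ 0.546  -0.3564  0.0545]
base [[0.5716, 0.0009], [0.5045, -0.0014], [0.5154, -0.3956], [0.5588, -0.3948]] [ 0.5376 -0.1977  0.006 ]
```

```bash
cat >> h.py <<'E'
def delta(P,yaw=None):
    s=arm.read_state(); R=Ro.from_rotvec(s['tool_rot'])
    d=R.as_matrix().T@(np.array(P)-s['tool_pos'])/.04
    M=R.as_matrix()
    print('pos',s['tool_pos'].round(4),'yaw',np.degrees(np.arctan2(M[1,0],M[0,0])).round(2),'F',s['force'].round(2),'t',s['t'],'w',s['width'])
    print('d',d.round(3))
    if yaw is not None:
        y=np.radians(yaw);T=np.array([[np.cos(y),np.sin(y),0],[np.sin(y),-np.cos(y),0],[0,0,-1]]).T
        T=np.array([[np.cos(y),np.sin(y),0],[np.sin(y),-np.cos(y),0],[0,0,-1.]])
        print('r',np.degrees((R.inv()*Ro.from_matrix(T)).as_rotvec()).round(2)/10)
E
python3 - <<'E'
from h import *
delta([.543,-.171,.16],1.2)
E
```

```text
pos [0.2289 0.527  0.2306] yaw 66.52 F [-0.64  0.03  0.55] t 0.1 w 0.996558618412681
d [-12.874  14.154   1.784]
r [5.000e-03 8.000e-03 6.532e+00]
```

{"op": "send_rows", "data": {"rows": [{"x": -2.6,"y": 2.8,"z": 0,"rz": 1.3,"grip": 0},{"x": -5.2,"y": 5.6,"z": 0,"rz": 2.6,"grip": 0},{"x": -7.8,"y": 8.4,"z": 0,"rz": 3.9,"grip": 0},{"x": -10.3,"y": 11.2,"z": 0.5,"rz": 5.2,"grip": 0},{"x": -12.87,"y": 14.15,"z": 1.0,"rz": 6.53,"grip": 0},{"x": -12.87,"y": 14.15,"z": 1.78,"rz": 6.53,"grip": 0},{"x": -12.87,"y": 14.15,"z": 1.78,"rz": 6.53,"grip": 0},{"x": -12.87,"y": 14.15,"z": 1.78,"rz": 6.53,"grip": 0},{"x": -12.87,"y": 14.15,"z": 1.78,"rz": 6.53,"grip": 0},{"x": -12.87,"y": 14.15,"z": 1.78,"rz": 6.53,"grip": 0},{"x": -12.87,"y": 14.15,"z": 1.78,"rz": 6.53,"grip": 0},{"x": -12.87,"y": 14.15,"z": 1.78,"rz": 6.53,"grip": 0},{"x": -12.87,"y": 14.15,"z": 1.78,"rz": 6.53,"grip": 0},{"x": -12.87,"y": 14.15,"z": 1.78,"rz": 6.53,"grip": 0},{"x": -12.87,"y": 14.15,"z": 1.78,"rz": 6.53,"grip": 0},{"x": -12.87,"y": 14.15,"z": 1.78,"rz": 6.53,"grip": 0}]}}

```text
$.rows[0]: bad value
```

Run:
```python
from h import *
delta([.543,-.171,.16],1.2)
im=snap('wrist','pics/w1.png')
c=vision.camera_info('wrist');print(c)
snap('side','pics/d2.png')
```

```text
pos [0.2289 0.527  0.2306] yaw 66.52 F [-0.64  0.03  0.55] t 0.1 w 0.996558618412681
d [-12.874  14.154   1.784]
r [5.000e-03 8.000e-03 6.532e+00]
{'vfov': 61.581011884473405, 'cx': 318.4801322359931, 'cy': 198.42103199814912, 'k1': -0.0409137089014833, 'tool_from_camera': array([[ 9.99999416e-01,  3.30095841e-04, -1.02902646e-03,
         6.74828456e-04],
       [-2.66822084e-05,  9.59458493e-01,  2.81849958e-01,
        -7.11104194e-02],
       [ 1.08034568e-03, -2.81849766e-01,  9.59457942e-01,
        -1.42791867e-01],
       [ 0.00000000e+00,  0.00000000e+00,  0.00000000e+00,
         1.00000000e+00]])}
```

View pics/w1.png

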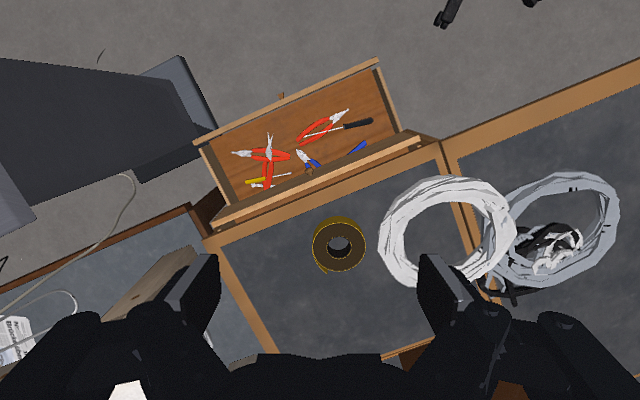

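{"op": "send_rows", "data": {"rows": [{"x": -1.0,"y": 1.1,"z": 0.0,"rx": 0.0,"ry": 0.0,"rz": 0.5,"grip": 0.0}], "force": 40}}

```text
t: 0.32
tool_pos: [0.2532, 0.4749, 0.2306]
tool_rot: [-2.698, -1.609, -0.001]
force: [0.7, -1.0, 0.5]
width: 0.815
```

Run:
```python
from h import *
delta([.543,-.171,.16],1.2)
```

```text
pos [0.2532 0.4749 0.2306] yaw 61.62 F [ 0.74 -1.03  0.46] t 0.325 w 0.8151263727792774
d [-10.764  14.051   1.75 ]
r [-5.000e-03 -3.000e-03  6.042e+00]
```

{"op": "send_rows", "data": {"rows": [{"x": -1.0,"y": 1.3,"z": 0.0,"rx": 0.0,"ry": 0.0,"rz": 0.6,"grip": 0.0},{"x": -2.0,"y": 2.6,"z": 0.0,"rx": 0.0,"ry": 0.0,"rz": 1.2,"grip": 0.0},{"x": -3.0,"y": 3.9,"z": 0.0,"rx": 0.0,"ry": 0.0,"rz": 1.8,"grip": 0.0},{"x": -4.0,"y": 5.2,"z": 0.0,"rx": 0.0,"ry": 0.0,"rz": 2.4,"grip": 0.0},{"x": -5.0,"y": 6.5,"z": 0.0,"rx": 0.0,"ry": 0.0,"rz": 3.0,"grip": 0.0},{"x": -6.0,"y": 7.8,"z": 0.0,"rx": 0.0,"ry": 0.0,"rz": 3.6,"grip": 0.0},{"x": -7.0,"y": 9.1,"z": 0.2,"rx": 0.0,"ry": 0.0,"rz": 4.2,"grip": 0.0},{"x": -8.0,"y": 10.4,"z": 0.5,"rx": 0.0,"ry": 0.0,"rz": 4.8,"grip": 0.0},{"x": -9.0,"y": 11.7,"z": 0.8,"rx": 0.0,"ry": 0.0,"rz": 5.4,"grip": 0.0},{"x": -10.0,"y": 13.0,"z": 1.2,"rx": 0.0,"ry": 0.0,"rz": 6.0,"grip": 0.0},{"x": -10.76,"y": 14.05,"z": 1.75,"rx": 0.0,"ry": 0.0,"rz": 6.04,"grip": 0.0},{"x": -10.76,"y": 14.05,"z": 1.75,"rx": 0.0,"ry": 0.0,"rz": 6.04,"grip": 0.0},{"x": -10.76,"y": 14.05,"z": 1.75,"rx": 0.0,"ry": 0.0,"rz": 6.04,"grip": 0.0},{"x": -10.76,"y": 14.05,"z": 1.75,"rx": 0.0,"ry": 0.0,"rz": 6.04,"grip": 0.0}]}}

```text
t: 2.08
tool_pos: [0.5419, -0.1719, 0.1616]
tool_rot: [-3.141, -0.032, 0.0]
force: [1.2, 0.0, 0.3]
width: -0.002
```

Run:
```python
from h import *
delta([.543,-.171,.16],1.2)
im=snap('wrist','pics/w2.png')
snap('side','pics/d2.png')
```

```text
pos [ 0.5419 -0.1719  0.1616] yaw 1.17 F [1.15 0.   0.27] t 2.075 w -0.0019205207105904493
d [ 0.029 -0.021  0.041]
r [-0.005  0.001 -0.003]
```

View pics/w2.png

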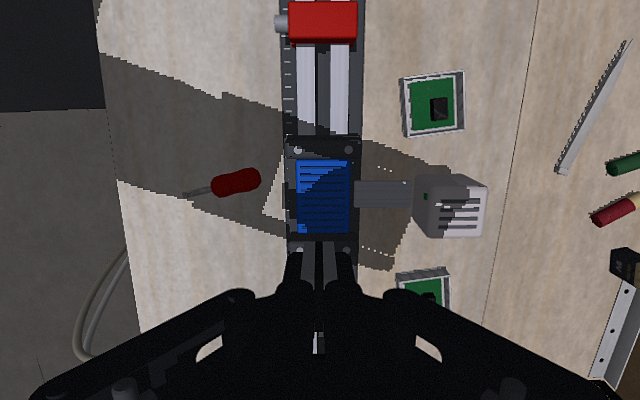

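View pics/d2.png

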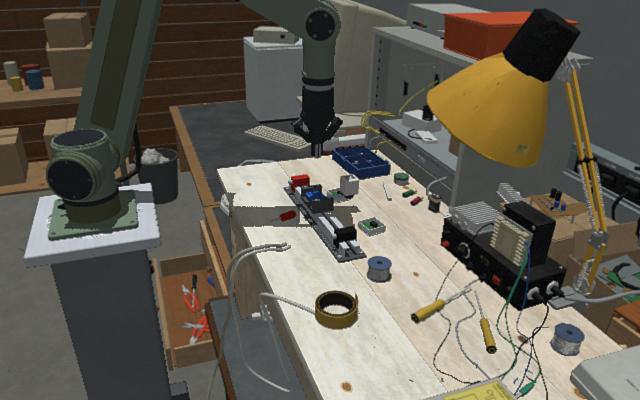

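```bash
cat >> h.py <<'E'
def watz(u,v,z,s=None):
    s=s or arm.read_state()
    c=vision.camera_info('wrist'); f=200/np.tan(np.radians(c['vfov'])/2)
    d=np.array([(u-c['cx'])/f,(v-c['cy'])/f]); q=d.copy()
    for _ in range(30): q=d/(1+c['k1']*(q@q))
    T=np.array(c['tool_from_camera']);R=Ro.from_rotvec(s['tool_rot']).as_matrix()
    o=s['tool_pos']+R@T[:3,3]; r=R@T[:3,:3]@np.array([q[0],q[1],1])
    return o+r*(z-o[2])/r[2]
E
python3 - <<'E'
from h import *
a=cv2.imread('pics/w2.png')[0:270,260:400];cv2.imwrite('pics/w2a.png',cv2.resize(a[:120],None,fx=5,fy=5,interpolation=cv2.INTER_CUBIC));cv2.imwrite('pics/w2b.png',cv2.resize(a[125:245],None,fx=5,fy=5,interpolation=cv2.INTER_CUBIC))
E
```

```text
(no output)
```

View pics/w2a.png

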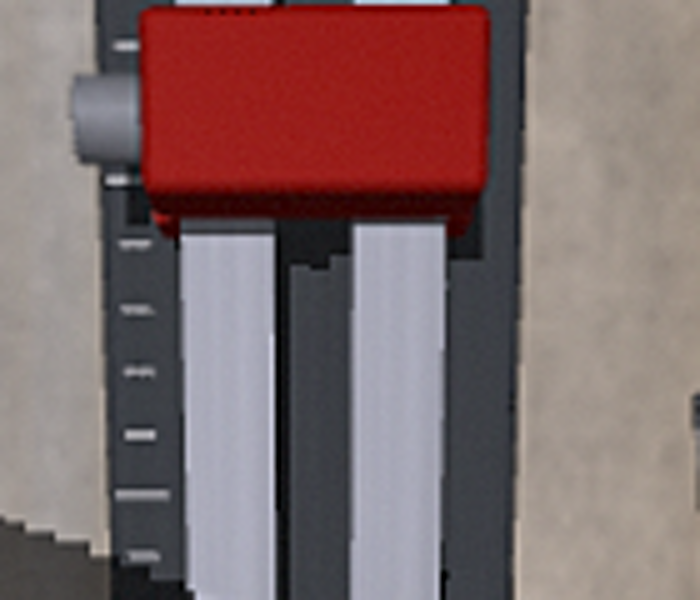

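View pics/w2b.png

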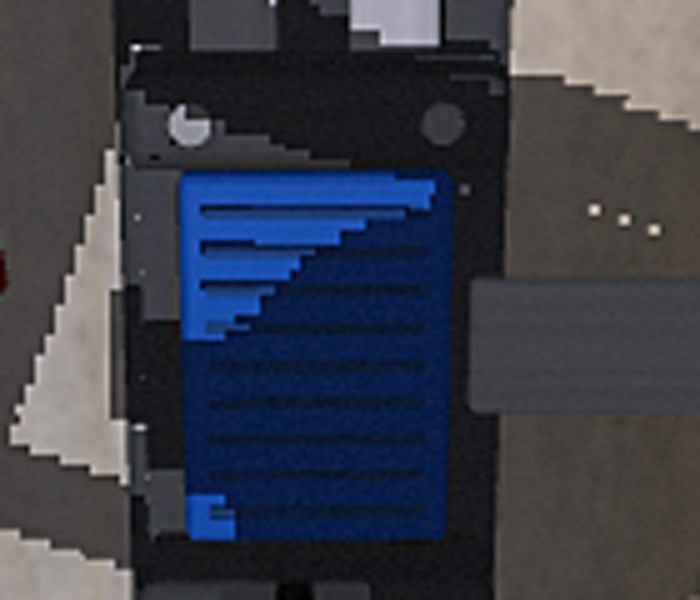

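Run:
```python
from h import *
def W(x,y,o,z): return watz(260+(x+.5)/5-.5,o+(y+.5)/5-.5,z).round(4)
print('pad',[W(*p,125,.054).tolist() for p in[(180,172),(452,172),(445,540),(186,540)]])
print('red',[W(*p,0,.0545).tolist() for p in[(142,8),(489,8),(486,188),(145,190)]])
```

```text
pad [[0.5249, -0.1429, 0.054], [0.5659, -0.1421, 0.054], [0.5677, -0.2017, 0.054], [0.526, -0.2025, 0.054]]
red [[0.5194, -0.0358, 0.0545], [0.566, -0.0348, 0.0545], [0.5667, -0.0573, 0.0545], [0.5198, -0.0586, 0.0545]]
```

Run:
```python
from h import *
delta([.5445,-.163,.064],1.2)
```

```text
pos [ 0.5421 -0.1716  0.1621] yaw 1.22 F [-0.09 -0.59 -0.02] t 2.175 w -0.005455458170143861
d [ 0.064 -0.214  2.453]
r [-0.001 -0.005  0.002]
```

{"op": "send_rows", "data": {"rows": [{"x": 0.06,"y": -0.21,"z": 1.0,"rx": 0.0,"ry": 0.0,"rz": 0.0,"grip": 0.0},{"x": 0.06,"y": -0.21,"z": 1.8,"rx": 0.0,"ry": 0.0,"rz": 0.0,"grip": 0.0},{"x": 0.06,"y": -0.21,"z": 2.2,"rx": 0.0,"ry": 0.0,"rz": 0.0,"grip": 0.0},{"x": 0.06,"y": -0.21,"z": 2.4,"rx": 0.0,"ry": 0.0,"rz": 0.0,"grip": 0.0},{"x": 0.06,"y": -0.21,"z": 2.4,"rx": 0.0,"ry": 0.0,"rz": 0.0,"grip": 0.0},{"x": 0.06,"y": -0.21,"z": 2.4,"rx": 0.0,"ry": 0.0,"rz": 0.0,"grip": 0.0}]}}

```text
t: 2.92
tool_pos: [0.5453, -0.1649, 0.0664]
tool_rot: [3.141, 0.031, 0.003]
force: [-0.6, 0.1, 0.3]
width: 0.001
```

Run:
```python
from h import *
delta([.5445,-.163,.054],1.2)
im=snap('wrist','pics/w3.png')
snap('side','pics/d3.png');im=snap('scene','pics/s3.png')
a=cv2.imread('pics/d3.png')[135:270,235:395];a=cv2.resize(a,None,fx=3.5,fy=3.5,interpolation=cv2.INTER_CUBIC)
cv2.imwrite('pics/d3c.png',a)
a=cv2.imread('pics/s3.png')[150:290,200:380];cv2.imwrite('pics/s3c.png',cv2.resize(a,None,fx=4,fy=4,interpolation=cv2.INTER_CUBIC))
```

```text
pos [ 0.5453 -0.1649  0.0664] yaw 1.12 F [-0.59  0.08  0.29] t 2.925 w 0.000660838436067591
d [-0.019 -0.048  0.309]
r [ 0.004 -0.012 -0.008]
```

View pics/w3.png

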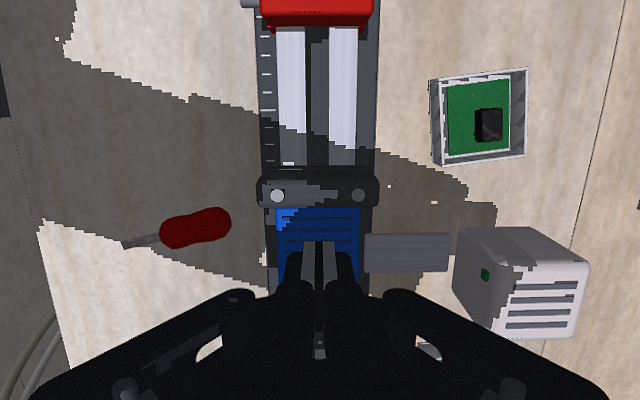

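View pics/d3c.png

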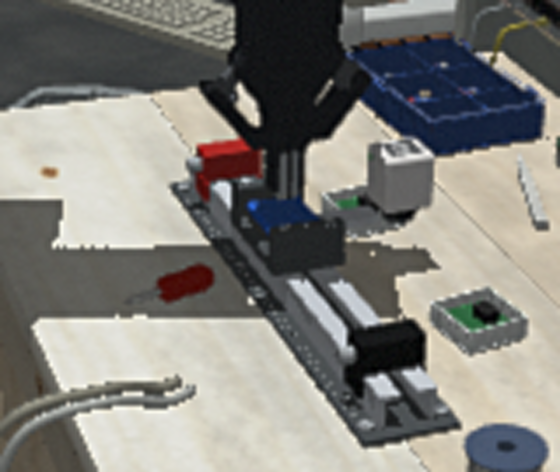

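View pics/s3c.png

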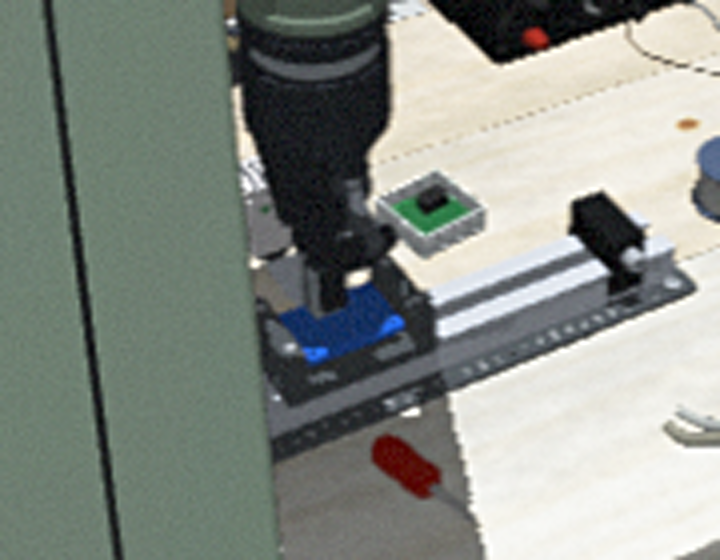

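{"op": "send_rows", "data": {"rows": [{"x": 0.0,"y": 0.0,"z": 0.15,"rx": 0.0,"ry": 0.0,"rz": 0.0,"grip": 0.0},{"x": 0.0,"y": 0.0,"z": 0.25,"rx": 0.0,"ry": 0.0,"rz": 0.0,"grip": 0.0},{"x": 0.0,"y": 0.0,"z": 0.32,"rx": 0.0,"ry": 0.0,"rz": 0.0,"grip": 0.0},{"x": 0.0,"y": 0.0,"z": 0.38,"rx": 0.0,"ry": 0.0,"rz": 0.0,"grip": 0.0},{"x": 0.0,"y": 0.0,"z": 0.43,"rx": 0.0,"ry": 0.0,"rz": 0.0,"grip": 0.0},{"x": 0.0,"y": 0.0,"z": 0.43,"rx": 0.0,"ry": 0.0,"rz": 0.0,"grip": 0.0}]}}

```text
t: 3.82
tool_pos: [0.5444, -0.1646, 0.0486]
tool_rot: [-3.141, -0.031, 0.0]
force: [-0.7, 1.7, 6.5]
width: 0.006
```

{"op": "send_rows", "data": {"rows": [{"x": 0.0,"y": 0.0,"z": 0.04,"rx": 0.0,"ry": 0.0,"rz": 0.0,"grip": 0.0},{"x": 0.0,"y": 0.0,"z": 0.08,"rx": 0.0,"ry": 0.0,"rz": 0.0,"grip": 0.0},{"x": 0.0,"y": 0.0,"z": 0.08,"rx": 0.0,"ry": 0.0,"rz": 0.0,"grip": 0.0}]}}

```text
t: 4.2
tool_pos: [0.5447, -0.1652, 0.0478]
tool_rot: [3.14, 0.031, 0.002]
force: [-6.4, 0.3, 20.5]
width: 0.0
```

{"op": "send_rows", "data": {"rows": [{"x": 0.0,"y": -0.03,"z": 0.0,"rx": 0.0,"ry": 0.0,"rz": 0.0,"grip": 0.0},{"x": 0.0,"y": -0.1,"z": 0.0,"rx": 0.0,"ry": 0.0,"rz": 0.0,"grip": 0.0},{"x": 0.0,"y": -0.2,"z": 0.0,"rx": 0.0,"ry": 0.0,"rz": 0.0,"grip": 0.0},{"x": 0.0,"y": -0.3,"z": 0.0,"rx": 0.0,"ry": 0.0,"rz": 0.0,"grip": 0.0},{"x": 0.0,"y": -0.4,"z": 0.0,"rx": 0.0,"ry": 0.0,"rz": 0.0,"grip": 0.0},{"x": 0.0,"y": -0.5,"z": 0.0,"rx": 0.0,"ry": 0.0,"rz": 0.0,"grip": 0.0},{"x": 0.0,"y": -0.5,"z": 0.0,"rx": 0.0,"ry": 0.0,"rz": 0.0,"grip": 0.0}]}}

```text
t: 5.08
tool_pos: [0.5442, -0.1449, 0.0478]
tool_rot: [3.14, 0.032, 0.002]
force: [-5.7, 0.0, 20.4]
width: -0.001
```

Run:
```python
from h import *
delta([.5445,-.163,.054],1.2)
im=snap('wrist','pics/w4.png')
```

```text
pos [ 0.5442 -0.1449  0.0478] yaw 1.15 F [-5.74  0.04 20.39] t 5.075 w -0.0009592372464970136
d [-0.002  0.452 -0.155]
r [ 0.006 -0.007 -0.005]
```

View pics/w4.png

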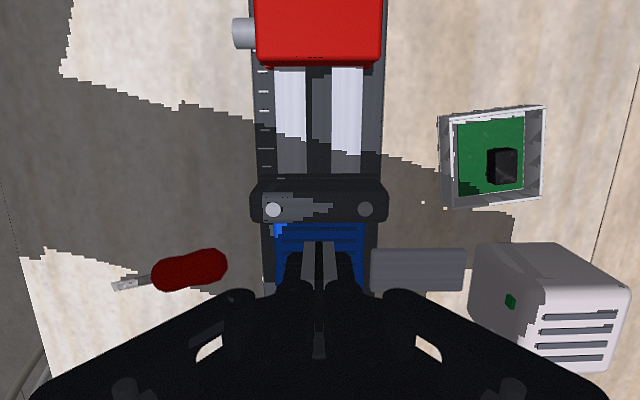

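{"op": "send_rows", "data": {"rows": [{"x": 0.0,"y": -0.05,"z": 0.0,"rx": 0.0,"ry": 0.0,"rz": 0.0,"grip": 0.0},{"x": 0.0,"y": -0.15,"z": 0.0,"rx": 0.0,"ry": 0.0,"rz": 0.0,"grip": 0.0},{"x": 0.0,"y": -0.25,"z": 0.0,"rx": 0.0,"ry": 0.0,"rz": 0.0,"grip": 0.0},{"x": 0.0,"y": -0.35,"z": 0.0,"rx": 0.0,"ry": 0.0,"rz": 0.0,"grip": 0.0},{"x": 0.0,"y": -0.45,"z": 0.0,"rx": 0.0,"ry": 0.0,"rz": 0.0,"grip": 0.0},{"x": 0.0,"y": -0.55,"z": 0.0,"rx": 0.0,"ry": 0.0,"rz": 0.0,"grip": 0.0},{"x": 0.0,"y": -0.65,"z": 0.0,"rx": 0.0,"ry": 0.0,"rz": 0.0,"grip": 0.0},{"x": 0.0,"y": -0.75,"z": 0.0,"rx": 0.0,"ry": 0.0,"rz": 0.0,"grip": 0.0},{"x": 0.0,"y": -0.85,"z": 0.0,"rx": 0.0,"ry": 0.0,"rz": 0.0,"grip": 0.0},{"x": 0.0,"y": -0.95,"z": 0.0,"rx": 0.0,"ry": 0.0,"rz": 0.0,"grip": 0.0},{"x": 0.0,"y": -1.05,"z": 0.0,"rx": 0.0,"ry": 0.0,"rz": 0.0,"grip": 0.0},{"x": 0.0,"y": -1.05,"z": 0.0,"rx": 0.0,"ry": 0.0,"rz": 0.0,"grip": 0.0}]}}

```text
t: 6.62
tool_pos: [0.5432, -0.1028, 0.0478]
tool_rot: [3.141, 0.031, 0.001]
force: [-5.7, 0.5, 22.1]
width: 0.004
```

Run:
```python
from h import *
delta([.5445,-.163,.054],1.2)
im=snap('wrist','pics/w5.png')
```

```text
pos [ 0.5432 -0.1028  0.0478] yaw 1.15 F [-5.67  0.54 22.14] t 6.625 w 0.0038365757659906325
d [ 0.002  1.506 -0.155]
r [ 0.004 -0.005 -0.005]
```

View pics/w5.png

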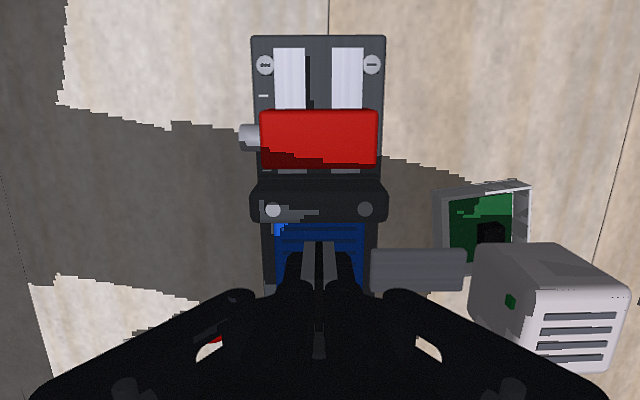

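{"op": "send_rows", "data": {"rows": [{"x": 0.0,"y": -0.05,"z": 0.0,"rx": 0.0,"ry": 0.0,"rz": 0.0,"grip": 0.0},{"x": 0.0,"y": -0.1,"z": 0.0,"rx": 0.0,"ry": 0.0,"rz": 0.0,"grip": 0.0},{"x": 0.0,"y": -0.15,"z": 0.0,"rx": 0.0,"ry": 0.0,"rz": 0.0,"grip": 0.0},{"x": 0.0,"y": -0.18,"z": 0.0,"rx": 0.0,"ry": 0.0,"rz": 0.0,"grip": 0.0},{"x": 0.0,"y": -0.18,"z": 0.0,"rx": 0.0,"ry": 0.0,"rz": 0.0,"grip": 0.0}]}}

```text
t: 7.3
tool_pos: [0.5431, -0.0962, 0.0478]
tool_rot: [3.14, 0.032, 0.001]
force: [-6.9, -1.4, 20.6]
width: -0.001
```

{"op": "send_rows", "data": {"rows": [{"x": 0.0,"y": -0.03,"z": 0.0,"rx": 0.0,"ry": 0.0,"rz": 0.0,"grip": 0.0},{"x": 0.0,"y": -0.06,"z": 0.0,"rx": 0.0,"ry": 0.0,"rz": 0.0,"grip": 0.0},{"x": 0.0,"y": -0.06,"z": 0.0,"rx": 0.0,"ry": 0.0,"rz": 0.0,"grip": 0.0}]}}

```text
t: 7.68
tool_pos: [0.5431, -0.0957, 0.0477]
tool_rot: [3.137, 0.034, 0.002]
force: [-6.0, -9.1, 20.0]
width: -0.0
```

Run:
```python
from h import *
delta([.5445,-.163,.054],1.2)
im=snap('wrist','pics/w6.png')
a=cv2.imread('pics/w6.png')[80:280,230:400];cv2.imwrite('pics/w6c.png',cv2.resize(a,None,fx=3,fy=3,interpolation=cv2.INTER_CUBIC))
```

```text
pos [ 0.5431 -0.0957  0.0477] yaw 1.25 F [-6.03 -9.11 20.04] t 7.675 w -0.0003520970431371888
d [-0.002  1.684 -0.149]
r [ 0.028 -0.006  0.005]
```

View pics/w6c.png

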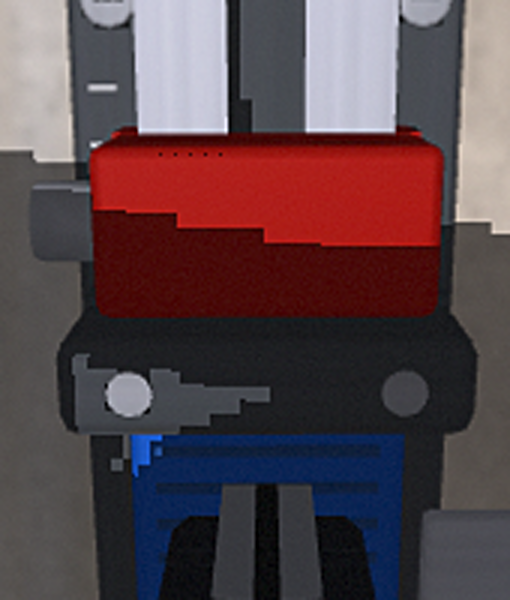

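{"op": "send_rows", "data": {"rows": [{"x": 0.0,"y": 0.0,"z": -0.05,"rx": 0.0,"ry": 0.0,"rz": 0.0,"grip": 0.0},{"x": 0.0,"y": 0.0,"z": -0.12,"rx": 0.0,"ry": 0.0,"rz": 0.0,"grip": 0.0},{"x": 0.0,"y": 0.0,"z": -0.2,"rx": 0.0,"ry": 0.0,"rz": 0.0,"grip": 0.0},{"x": 0.0,"y": 0.0,"z": -0.3,"rx": 0.0,"ry": 0.0,"rz": 0.0,"grip": 0.0},{"x": 0.0,"y": 0.0,"z": -0.5,"rx": 0.0,"ry": 0.0,"rz": 0.0,"grip": 0.0},{"x": 0.0,"y": 0.0,"z": -0.9,"rx": 0.0,"ry": 0.0,"rz": 0.0,"grip": 0.0},{"x": 0.0,"y": 0.0,"z": -1.6,"rx": 0.0,"ry": 0.0,"rz": 0.0,"grip": 0.0},{"x": 0.0,"y": 0.0,"z": -2.6,"rx": 0.0,"ry": 0.0,"rz": 0.0,"grip": 0.0},{"x": 0.0,"y": 0.0,"z": -3.6,"rx": 0.0,"ry": 0.0,"rz": 0.0,"grip": 0.0},{"x": 0.0,"y": 0.0,"z": -3.6,"rx": 0.0,"ry": 0.0,"rz": 0.0,"grip": 0.0},{"x": 0.0,"y": 0.0,"z": -3.6,"rx": 0.0,"ry": 0.0,"rz": 0.0,"grip": 0.0}]}}

```text
t: 9.1
tool_pos: [0.5426, -0.0929, 0.1889]
tool_rot: [-3.141, -0.031, 0.001]
force: [-0.5, -0.1, 0.1]
width: 0.0
```

Run:
```python
from h import *
delta([.5445,-.163,.054],1.2)
im=snap('wrist','pics/w7.png')
snap('side','pics/d7.png')
a=cv2.imread('pics/d7.png')[135:270,235:395];cv2.imwrite('pics/d7c.png',cv2.resize(a,None,fx=4,fy=4,interpolation=cv2.INTER_CUBIC))
```

```text
pos [ 0.5426 -0.0929  0.1889] yaw 1.13 F [-0.48 -0.08  0.13] t 9.1 w 0.00025576251314172647
d [0.014 1.755 3.371]
r [-0.002  0.002 -0.007]
```

View pics/w7.png

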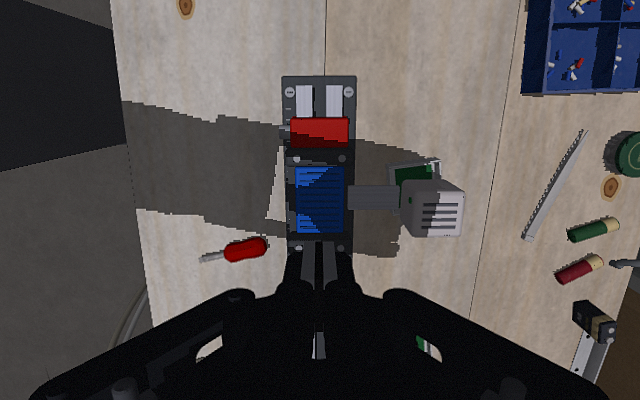

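View pics/d7c.png

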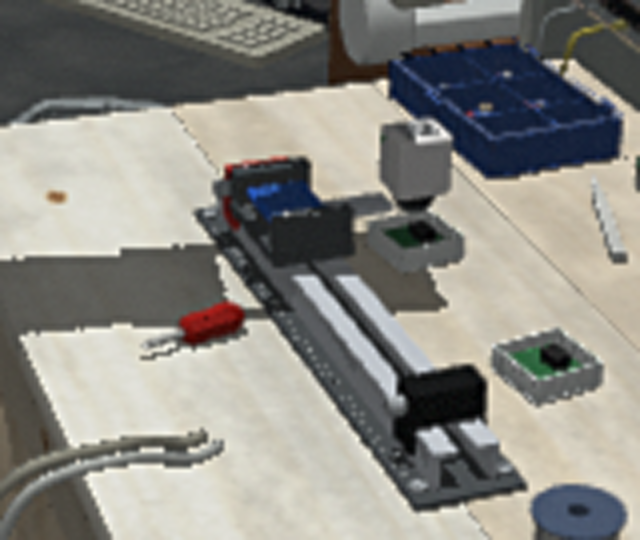

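Run:
```python
from h import *
p=[watz(u,v,.054)for u,v in[(295,166),(344,166),(343,233.5),(296,233.5)]]
r=[watz(u,v,.0545)for u,v in[(290.5,117.5),(350,117.5),(349,148),(291,148)]]
p=np.mean(p,0);r=np.mean(r,0);print(p,r,r-p)
a=cv2.imread('pics/w7.png')[100:260,270:370];cv2.imwrite('pics/w7c.png',cv2.resize(a,None,fx=3.7,fy=3.7,interpolation=cv2.INTER_CUBIC))
```

```text
[ 0.5436886  -0.10431137  0.054     ] [ 0.54301068 -0.04662692  0.0545    ] [-0.00067792  0.05768445  0.0005    ]
```

View pics/w7c.png

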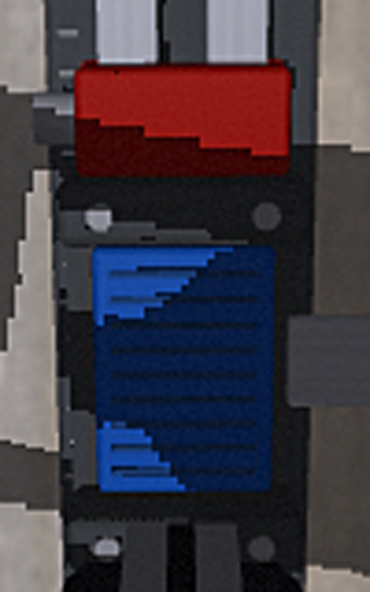

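The centres are 57.7 mm apart, against 58 mm at contact, so the carriage is against the stop.

```bash
python3 -c "
from cell import job
print(job.hand_in())"
```

```text
the job is handed in; nothing more can be done
None
```

The carriage stands against the red stop, the pad is released, and I handed the job in at about 9 s of the 35 s allowed.

- **What I did:** I shut the fingers and pressed the blue pad to the bottom (tip at 47.8 mm, about 20 N). I held it there while pushing the carriage about 68 mm along the rail, then lifted straight up.
- **At the stop:** The sideways force rose to about 9 N and the tool stopped moving. After the lift, the pad and stop centres measured 57.7 mm apart, against 58 mm at contact. That agrees within the 2 mm calibration.
- **Pad:** The tip height and press force stayed steady at every check on the way, so I saw no sign of the pad coming up. I did not measure its height after release.
- **Surroundings:** In the last pictures the camera is over the tray by the red stop. I saw no sign that the trays, screwdriver or reel had moved. The tape was not in the last enlarged views, but the arm never went near it. The arm hung clear at 189 mm with the force reading near zero.
- **Refused call:** The first move call was refused because its rows left out some fields, and nothing moved. No check failed or disagreed.

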